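# Steady the rocking yarn balance with a wedge

## Robot

A 6-joint arm with a two-finger parallel gripper is mounted at the origin on the work surface. World frame = base frame: x ahead of the robot, y to its left, z up, the work surface at z = 0. Lengths are in mm, angles in rad, forces in N, time in s.
With the tool pointing down it reaches from about 325 to 900 mm from the base axis. Payload 6.1 kg.
Tool frame: the origin (TCP) lies at the very end of the fingers, on their centre line; the grasp point (between the pads) lies robot.hold_point_z behind it (robot.hold_point_z is the distance from the TCP to the grasp point, in mm); z points along the fingers, y is the line along which they close (so a half turn about z gives the same grasp; the last joint's range is limited). The gripper opens to 87 mm and grips with 3 to 60 N. Pads are 19 mm wide; open, the fingers measure 117 mm over their backs; the gripper's body (75 mm by 190 mm) begins 51 mm behind the grasp point.
Start: joints at [-1.307, 0.22, 1.526, -0, 1.395, -0.126], TCP at [237.495, -578.111, 222.538] pointing down, gripper open.
Joint ranges: [-2.98, 2.98], [-0.91, 2.08], [0.09, 2.57], [-1.24, 4.39], [0.2, 2.65], [-2.68, 2.68]. Speed limits (rad/s): [2.57, 2.57, 3.01, 3.14, 3.14, 3.14].

## Interface

Orientations are given as a unit quaternion [x, y, z, w].
In Python, from station import robot, imaging, close_job gives the robot as it stands. The module is installed in compiled form; this text tells all that it offers.
- The arm moves only by the tool servo_tool, never from a script. Its argument "motion" is a list that holds one entry, the list of rows, each a list of 7 numbers: the turn, a rotation vector about the tool's x, y, z in rad, then the shift along the tool's x, y, z in mm, then the finger opening in mm, from 0 to 87. In form: [[[wx, wy, wz, dx, dy, dz, jaw], ...]]. A call has 1 to 8 rows; each row shifts and turns the commanded pose from where the row before left it, along the tool's axes as they then stand; what a row does not reach is not made up. A row lasts 1/12 s, in which the tool goes at most 41.7 mm and 7.16 degrees, less where a joint would pass 70% of its speed; a pose out of reach is approached as far as the arm can. A call with a gripper value outside its range is refused whole. The fingers move at their own pace and stop on an object; the grip force is fixed at half the most. Time passes only in rows, so rows that do not move let the fingers close. It gives the time, the measured TCP pose, the force, the opening and the grip force at its end, in the units of the state.
- robot.sense(): the state, without advancing time (a new reading comes with each control period).
- imaging.snapshot(name): name is "scene" or "top"; returns the picture (384x512x3 uint8, red, green, blue); there is no depth.
- imaging.calibration(name): a dict with "intrinsics" (3x3 intrinsics, pixels), "k1" (the pictures are not rectified: a ray, as slopes to the right and down, at radius r is drawn at 1 + k1 r^2 times it, then the intrinsics apply), "xyz" and "orientation" of the camera in the world. Camera axes: x right, y up, looking along -z (the intrinsics and any distortion apply to the point x, -y, -z); pixel columns grow to the right and rows downward; lengths in mm; the calibration is good to about 2 mm. A picture is of the moment at which its call begins. calibration takes no time and is no camera call.
- close_job(): hands the job in; it is judged then, once.
The state is a dict: "time": time; "joint_pos": joint angles; "joint_vel": joint speeds; "joint_torque": joint torques, N m; "tool_pos": TCP position; "tcp_rot": TCP orientation; "force": force on the tool from outside, world axes, zero at the start; "torque": the same for the moment, N m; "grip_width": finger opening in mm; "grasp_force": force on a finger pad.
Only numpy, scipy, OpenCV 4.12 (cv2) and the standard library are available. Lean on these libraries where they do the work, as an engineer would, in place of code of your own. Each camera call takes 0.05 s, during which the arm holds its last target. There are 200 camera calls.

## Task

The yarn balance rocks because its brass foot is too short: with the fingertips, push the orange wedge, thin end first, along the desk under that foot until it just takes up the gap, without jacking the balance up. Then press down firmly on the blue pad above that foot for about a second to check that the balance no longer rocks, and let go, leaving balance level and wedge in place. Do not pick up or lift the wedge or the balance, do not shove the balance along the desk, and leave the other things where they stand.

Things in the scene. Friction and masses are not known exactly. Their poses are not given: they have to be found in the camera images.
- balance: Low white balance, loose, about 2 kg, body 190 (x) by 210 (y) mm, underside 20 and top 50 mm above the desk; steel pan (top 56 mm). Origin: on the desk under its centre; x from display to pan, z up. Stands level on black feet at (-75,-85), (75,85), (75,-85) mm; the brass foot at (-75,85) hangs 8 mm up. 2 to 3.5 N down on that corner rocks it till that foot is down (0.07 rad); it rocks back.
- short_foot (a point): Centre of the underside of the short brass foot, a stub 18 mm across and 12 mm high under the body, 20 mm in from the two nearest sides of the body; 8 mm above the desk when the balance is level.
- pad_top (a point): Centre of the top of the blue pad, a disc 36 mm across and 5 mm high on top of the balance straight above the brass foot; its top is 55 mm above the desk. Rigid, it does not give. It is the place to press.
- wedge: Loose orange wedge flat on the desk, 60 g, 90 long, 40 wide, 2 mm thick at the thin end, 20 mm at the upright flat heel, slope 1 in 5. Origin: centre of underside; x points to the thin end (+45 mm; heel -45). It first touches the foot when the foot's centre is at x = +24 mm in its frame; 5 mm more jacks the corner up 1 mm. Pushes with under 1 N, from touch 3 to 7 N; friction keeps it there.
- weight: Brass 400 g calibration weight with a knob, 38 mm across, 53 mm high, loose; origin at the centre of its underside. Leave alone.
- peg: Wooden colour-sample peg with a red painted head, 34 mm across, 54 mm high, loose; origin at the centre of its underside. Leave alone.
- cone: Green plastic yarn-cone core, 66 mm across at the foot, 135 mm high, loose; origin at the centre of its underside. Leave alone.
- calculator: Black desk calculator, 150 by 90 by 18 mm, loose; origin at the centre of its underside. Leave alone.
Not all that is in view belongs to the job. Of the things that look like the wedge, the smallest one is meant.

How it is judged:
By the outcome, as a careful person would: the job done as asked, in the order asked, and still so for the second after the job is handed in, with the robot touching nothing.
It also fails if it takes over 56 s, if anything falls off the work surface, if the arm or the gripper's body presses on something with over 40 N, if the wrist force passes 120 N, or if a joint passes its speed limit or range.

## Working session

There is one attempt and no reset: what is moved stays moved. The work goes in short steps, Python scripts to look and compute and a tool call to move; the robot and the scene stay as the last step left them, time stands still between calls to the robot, and variables do not carry over. Pictures are saved under pics/ and viewed, at most 10 in all, crops included, and the job is handed in when it is done.

Besides the shell and the picture viewer there is one more tool, called after ">>>" in YAML: its name, and indented under it one key for each argument. servo_tool: Moves the arm, as the interface text tells. Its arguments: {"type":"object","properties":{"motion":{"type":"array","items":{"type":"array","items":{"type":"array","items":{"type":"number"}}}}},"required":["motion"]}

```bash
mkdir -p pics
cat > h.py <<'E'
import numpy as np, cv2
from scipy.spatial.transform import Rotation as R
from station import robot, imaging, close_job
def cam(n):
    c=imaging.calibration(n); K=np.array(c["intrinsics"],float)
    return K,c["k1"],np.array(c["xyz"],float),R.from_quat(c["orientation"]).as_matrix()
def ray(n,u,v,z=0.):
    K,k1,p,M=cam(n)
    # invert s*(1+k1 r^2)
    d=np.linalg.solve(K,[u,v,1])[:2]; s=d.copy()
    for _ in range(30): s=d/(1+k1*(s@s))
    w=M@np.array([s[0],-s[1],-1]); return p+w*(z-p[2])/w[2]
def proj(n,P):
    K,k1,p,M=cam(n); q=(np.atleast_2d(P)-p)@M
    s=np.c_[q[:,0]/-q[:,2],-q[:,1]/-q[:,2]]; s=s*(1+k1*(s**2).sum(1,keepdims=True))
    return (np.c_[s,np.ones(len(s))]@K.T)[:,:2]
def snap(n,f,box=None,k=1):
    im=imaging.snapshot(n)[:,:,::-1]
    if box: im=im[box[1]:box[3],box[0]:box[2]]
    cv2.imwrite(f,cv2.resize(im,None,fx=k,fy=k,interpolation=cv2.INTER_CUBIC))
E
python3 - <<'E'
from h import *
for n in("scene","top"):
    snap(n,f"pics/{n}0.png",None,1.5); print(n,imaging.calibration(n))
print(robot.sense(),robot.hold_point_z)
E
```

```text
scene {'intrinsics': array([[365.74297989,   0.        , 261.62339415],
       [  0.        , 365.74297989, 189.82558908],
       [  0.        ,   0.        ,   1.        ]]), 'k1': -0.07186784832280028, 'xyz': array([1060.94912094,  157.80881831,  545.24574614]), 'orientation': array([0.22431454, 0.35819778, 0.75772246, 0.49722632])}
top {'intrinsics': array([[429.49482017,   0.        , 253.50622774],
       [  0.        , 429.49482017, 192.12105491],
       [  0.        ,   0.        ,   1.        ]]), 'k1': -0.0049685303521224316, 'xyz': array([377.27777018, -80.73614683, 927.7163142 ]), 'orientation': array([-0.07536222,  0.0785148 ,  0.73081879, -0.67383964])}
{'time': 0.1, 'joint_pos': array([-1.30710302e+00,  2.21164397e-01,  1.52749799e+00, -2.06164526e-05,
        1.39473724e+00, -1.26090526e-01]), 'joint_vel': array([-3.41366443e-05, -1.25861291e-03, -3.24268106e-03, -1.06828764e-03,
       -6.72748347e-04,  5.74692303e-04]), 'joint_torque': array([ 1.47928520e-03, -4.95943058e+01, -3.88518476e+01,  7.02210143e-02,
        5.15804405e-02, -5.69108170e-05]), 'tool_pos': array([ 237.33734903, -577.562451  ,  221.53537701]), 'tcp_rot': array([ 9.81067854e-01,  1.93662203e-01, -7.22353941e-05, -9.00652227e-04]), 'force': array([0.85882455, 0.63904219, 0.2108252 ]), 'torque': array([-0.0139921 ,  0.05469789, -0.05706514]), 'grasp_force': 0.0, 'grip_width': 86.98488162838024} 18.700000000000003
```

View pics/scene0.png

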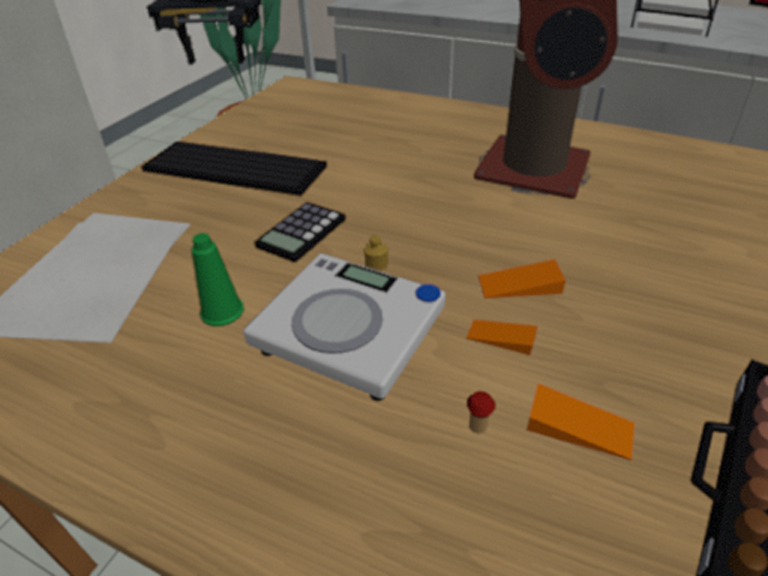

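View pics/top0.png

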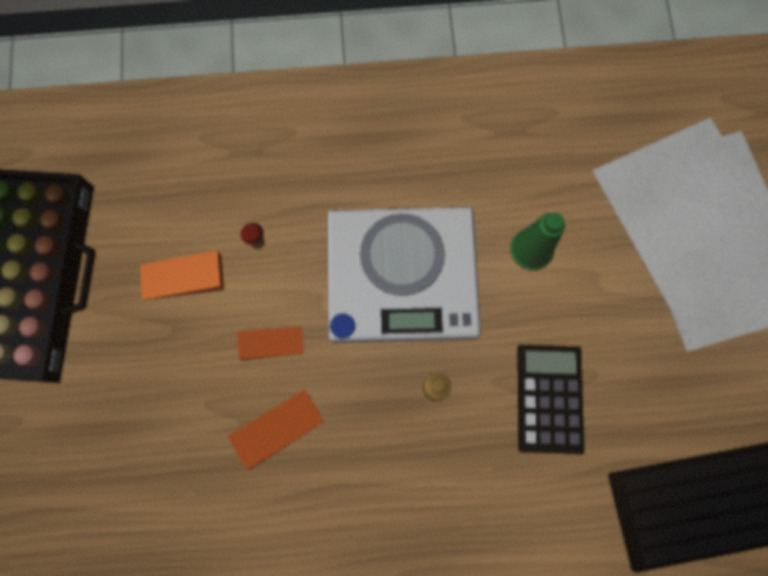

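Three orange wedges in the top picture (1.5x pixels): (270,342), (181,275) and (276,428). The one at (270,342) is the smallest, about 64 px long against 80 and 95, so it fits the description. Its thin end points right, towards the blue pad at (342,326). I'll confirm with a crop and fit the poses.

```bash
cat > fit.py <<'E'
from h import *
from scipy.optimize import minimize
W=np.array([[x,y,z] for x,zs in((-45,(0,20)),(45,(0,2))) for y in(-20,20) for z in zs],float)
B=np.array([[x,y,z] for x in(-95,95) for y in(-105,105) for z in(20,50)],float)
def place(M,p):
    c,s=np.cos(p[2]),np.sin(p[2]); return M@np.array([[c,s,0],[-s,c,0],[0,0,1]])+[p[0],p[1],0]
def mask(im,kind,seed):
    hsv=cv2.cvtColor(im,cv2.COLOR_RGB2HSV)
    if kind=="w": m=cv2.inRange(hsv,(3,190,90),(16,255,255))
    else: m=cv2.inRange(hsv,(0,0,90),(179,50,255))
    n,l,st,ce=cv2.connectedComponentsWithStats(m)
    i=1+np.argmin([9e9 if st[j,4]<150 else np.hypot(*(ce[j]-seed)) for j in range(1,n)])
    m=(l==i).astype(np.uint8)
    h=cv2.convexHull(cv2.findContours(m,0,2)[0][0] if kind=="w" else cv2.findNonZero(m))
    o=np.zeros_like(m); cv2.fillConvexPoly(o,h,1); return o
def fit(M,kind,p0,cams=("top","scene")):
    S=4; ms={}
    for n in cams:
        seed=proj(n,[[p0[0],p0[1],np.mean(M[:,2])]])[0]
        ms[n]=cv2.resize(mask(imaging.snapshot(n),kind,seed),None,fx=S,fy=S,interpolation=cv2.INTER_LINEAR)
    def sil(n,p):
        q=((proj(n,place(M,p))+.5)*S-.5); o=np.zeros_like(ms[n])
        cv2.fillConvexPoly(o,cv2.convexHull((q*16).round().astype(np.int32)),1,shift=4); return o
    def cost(p): return sum(float((sil(n,p)!=ms[n]).sum())/ms[n].sum() for n in cams)
    p=np.array(p0,float)
    for st in(8,3):
        sx=np.vstack([p,p+[st,0,0],p+[0,st,0],p+[0,0,st/60]])
        p=minimize(cost,p,method="Nelder-Mead",options=dict(initial_simplex=sx,xatol=.02,fatol=1e-4)).x
    return p,cost(p)
E
python3 - <<'E'
from fit import *
w0=ray("top",270/1.5,342/1.5,10); b0=ray("top",402/1.5,274/1.5,50); print(w0,b0)
for cs in(("top","scene"),("top",),("scene",)):
    print(cs,fit(W,"w",[w0[0],w0[1],-np.pi/2],cs),fit(B,"b",[b0[0],b0[1],0],cs))
print("pad",ray("top",342.5/1.5,326/1.5,55),ray("scene",428.5/1.5,293/1.5,55))
im=imaging.snapshot("scene")[:,:,::-1]
cv2.imwrite("pics/c1.png",cv2.resize(im[160:310,150:430],None,fx=2.8,fy=2.8,interpolation=cv2.INTER_CUBIC))
E
```

```text
[514.38002909  70.79660962  10.        ] [ 589.24925857 -124.62095813   50.        ]
('top', 'scene') (array([514.63292671,  69.36937173,  -1.52260361]), np.float64(0.29783058580173716)) (array([ 5.93488037e+02, -1.24561418e+02, -5.74276729e-02]), np.float64(0.06879902649272797))
('top',) (array([515.41089864,  69.55464893,  -1.54496771]), np.float64(0.22147833167465847)) (array([ 5.93702568e+02, -1.24367451e+02, -5.49573581e-02]), np.float64(0.019010385368578075))
('scene',) (array([514.84381214,  69.45372509,  -1.54146211]), np.float64(0.0568508193951681)) (array([ 5.91678492e+02, -1.26051207e+02, -4.92672504e-02]), np.float64(0.040270276738490506))
pad [521.64325586 -36.69637544  55.        ] [526.95693524 -33.61079844  55.        ]
```

View pics/c1.png

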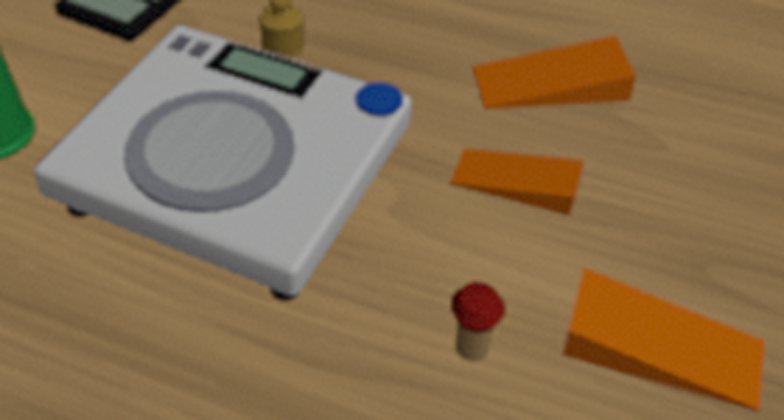

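The crop shows the small wedge at (518,180), thin end on the left towards the balance, and upright heel on the right at (572,190). It is the right one. I'll move to a point behind the heel with the fingers closed.

>>> servo_tool:
  motion:
    - [[0,0,0,22.1,-23.5,0,0],[0,0,0,22.1,-23.5,0,0],[0,0,0,22.1,-23.5,0,0],[0,0,0,22.1,-23.5,0,0],[0,0,0,22.1,-23.5,0,0],[0,0,0,22.1,-23.5,0,0],[0,0,0,22.1,-23.5,0,0],[0,0,0,22.1,-23.5,0,0]]

```text
time: 1.22
tool_pos: [329.9, -335.6, 222.7]
tcp_rot: [0.981, 0.194, 0.0, 0.0]
force: [0.8, -0.3, 0.6]
grip_width: 41.6
grasp_force: 0.0
```

>>> servo_tool:
  motion:
    - [[0,0,0,22.1,-23.5,0,0],[0,0,0,22.1,-23.5,0,0],[0,0,0,22.1,-23.5,0,0],[0,0,0,22.1,-23.5,0,0],[0,0,0,22.1,-23.5,0,0],[0,0,0,22.1,-23.5,0,0],[0,0,0,22.1,-23.5,0,0],[0,0,0,22.1,-23.5,0,0]]

```text
time: 1.88
tool_pos: [422.1, -94.4, 223.0]
tcp_rot: [0.981, 0.194, 0.0, 0.0]
force: [-0.2, -0.3, 0.5]
grip_width: 0.7
grasp_force: 0.0
```

>>> servo_tool:
  motion:
    - [[0,0,0,22.1,-23.5,0,0],[0,0,0,22.1,-23.5,0,0],[0,0,0,22.1,-23.5,0,0],[0,0,0,22.1,-23.5,0,0],[0,0,0,22.1,-23.5,0,0],[0,0,0,22.1,-23.5,0,0],[0,0,0,22.1,-23.5,0,0],[0,0,0,22.1,-23.5,0,0]]

```text
time: 2.55
tool_pos: [514.2, 146.9, 222.8]
tcp_rot: [0.981, 0.194, 0.0, 0.0]
force: [0.8, -1.0, 0.5]
grip_width: 0.0
grasp_force: 0.0
```

>>> servo_tool:
  motion:
    - [[0,0,-0.12,0,0,15,0],[0,0,-0.12,0,0,15,0],[0,0,-0.12,0,0,15,0],[0,0,-0.12,0,0,15,0],[0,0,-0.12,0,0,15,0],[0,0,-0.12,0,0,15,0],[0,0,-0.12,0,0,15,0],[0,0,-0.12,0,0,15,0]]

```text
time: 3.22
tool_pos: [513.9, 145.2, 102.0]
tcp_rot: [0.779, 0.627, 0.0, 0.0]
force: [0.6, -1.5, -0.0]
grip_width: 0.2
grasp_force: 0.0
```

>>> servo_tool:
  motion:
    - [[0,0,-0.12,0,0,15,0],[0,0,-0.12,0,0,15,0],[0,0,0,0,0,0,0],[0,0,0,0,0,0,0]]

```text
time: 3.55
tool_pos: [513.0, 145.0, 72.0]
tcp_rot: [0.702, 0.713, -0.001, -0.001]
force: [0.6, 1.3, 0.7]
grip_width: 0.6
grasp_force: 0.0
```

Run:
```python
from fit import *
for n in("top","scene"):
    im=imaging.snapshot(n); h=cv2.cvtColor(im,cv2.COLOR_RGB2HSV)
    m=cv2.inRange(h,(105,150,60),(130,255,255)); k,l,st,ce=cv2.connectedComponentsWithStats(m); i=1+np.argmax(st[1:,4])
    print(n,ce[i],st[i],ray(n,*ce[i],54))
    try: print(fit(W,"w",[515,69.5,-1.545],(n,)))
    except Exception as e: print(e)
print(robot.sense()["tool_pos"])
snap("scene","pics/s2.png",(150,120,430,310),2.8)
```

```text
top [227.95070423 216.87323944] [221 211  14  13 142] [522.82790619 -35.9258542   54.        ]
(array([516.00829685,  70.41501789,  -1.48685703]), np.float64(0.2719645550527903))
scene [285. 195.] [278 190  15  11 129] [525.42121331 -35.63668923  54.        ]
(array([514.48636575,  69.77031503,  -1.528985  ]), np.float64(0.07673611111111112))
[514.85716453 145.27583569  73.95113464]
```

View pics/s2.png

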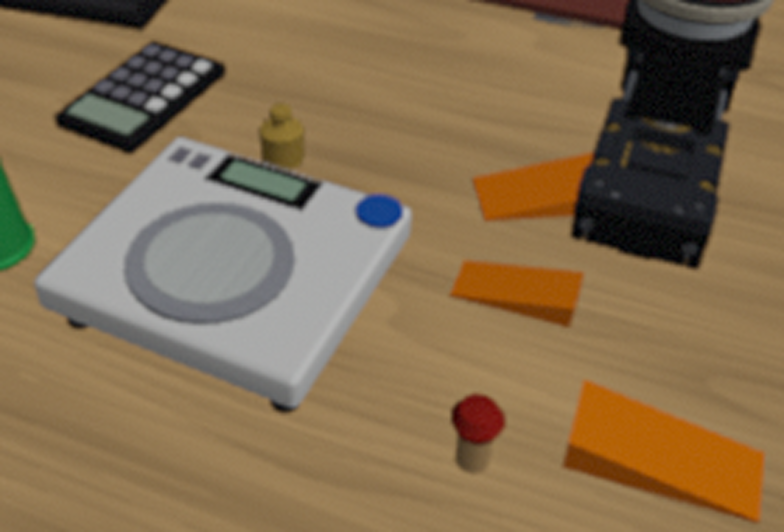

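The view shows a clear space behind the heel: gripper at (650,190), wedge at (518,290), pad at (379,211). I'll go down.

>>> servo_tool:
  motion:
    - [[0,0,0,0,0,13,0],[0,0,0,0,0,13,0],[0,0,0,0,0,13,0],[0,0,0,0,0,13,0],[0,0,0,0,0,8,0],[0,0,0,0,0,4,0],[0,0,0,0,0,0,0],[0,0,0,0,0,0,0]]

```text
time: 4.47
tool_pos: [514.2, 145.2, 9.0]
tcp_rot: [0.7, 0.714, 0.0, 0.0]
force: [0.6, 0.1, 0.4]
grip_width: 0.5
grasp_force: 0.0
```

>>> servo_tool:
  motion:
    - [[0,0,0,-4,0,0,0],[0,0,0,-4,0,0,0],[0,0,0,-4,0,0,0],[0,0,0,-4,0,0,0],[0,0,0,-3,0,0,0],[0,0,0,-3,0,0,0],[0,0,0,-3,0,0,0],[0,0,0,0,0,0,0]]

```text
time: 5.13
tool_pos: [514.3, 119.6, 8.6]
tcp_rot: [0.701, 0.714, -0.0, 0.0]
force: [0.8, 0.1, 0.3]
grip_width: 0.4
grasp_force: 0.0
```

Run:
```python
from fit import *
print(fit(W,"w",[515,66,-1.53],("scene",)))
print(robot.sense()["tool_pos"],robot.sense()["force"])
```

```text
(array([514.65672372,  62.34581595,  -1.55575002]), np.float64(0.4277919665660553))
[514.25559844 119.76083627   8.51656288] [-0.92965262 -0.32877792 -0.47315915]
```

>>> servo_tool:
  motion:
    - [[0,0,0,-3,0.3,0,0],[0,0,0,-5,0.6,0,0],[0,0,0,-6,0.7,0,0],[0,0,0,-6,0.7,0,0],[0,0,0,-6,0.7,0,0],[0,0,0,-6,0.7,0,0],[0,0,0,-5,0.6,0,0],[0,0,0,-3,0.3,0,0]]

```text
time: 5.85
tool_pos: [519.7, 79.4, 8.5]
tcp_rot: [0.701, 0.714, -0.0, 0.0]
force: [0.1, 1.0, 0.0]
grip_width: 0.6
grasp_force: 0.2
```

>>> servo_tool:
  motion:
    - [[0,0,0,-3,0.3,0,0],[0,0,0,-3,0.3,0,0],[0,0,0,-3,0.3,0,0],[0,0,0,-3,0.3,0,0],[0,0,0,-2,0.2,0,0],[0,0,0,-2,0.2,0,0],[0,0,0,-2,0.2,0,0],[0,0,0,-1,0.1,0,0]]

```text
time: 6.52
tool_pos: [521.9, 61.1, 8.5]
tcp_rot: [0.7, 0.714, -0.0, 0.0]
force: [-0.1, 0.6, 0.1]
grip_width: 0.4
grasp_force: 0.2
```

Run:
```python
from fit import *
print(robot.sense()["tool_pos"],robot.sense()["force"])
snap("scene","pics/s3.png",(230,150,390,270),5)
```

```text
[521.91246808  61.07419761   8.52920082] [-0.08262951  0.59593745  0.11510708]
```

View pics/s3.png

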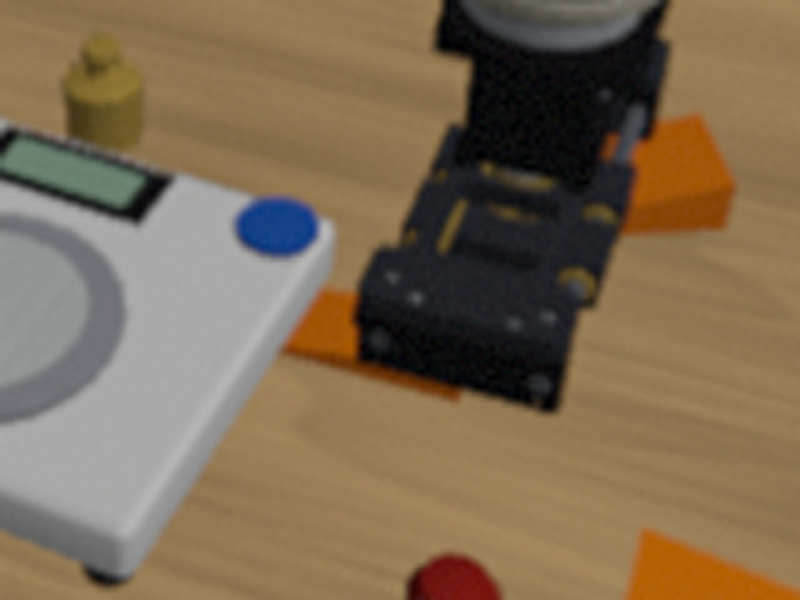

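The wedge is straight and going under the edge at (310,320), in line with the pad at (278,227). I'll continue slowly and watch the force.

>>> servo_tool:
  motion:
    - [[0,0,0,-1.5,0.15,0,0],[0,0,0,-1.5,0.15,0,0],[0,0,0,-1.5,0.15,0,0],[0,0,0,-1.5,0.15,0,0],[0,0,0,-1.5,0.15,0,0],[0,0,0,-1.5,0.15,0,0],[0,0,0,-1,0,0,0],[0,0,0,-1,0,0,0]]

```text
time: 7.23
tool_pos: [523.0, 50.2, 8.5]
tcp_rot: [0.7, 0.714, 0.0, -0.0]
force: [0.4, 0.3, -0.1]
grip_width: 0.3
grasp_force: 0.2
```

>>> servo_tool:
  motion:
    - [[0,0,0,-0.5,0,0,0],[0,0,0,-0.5,0,0,0],[0,0,0,-0.5,0,0,0],[0,0,0,-0.5,0,0,0]]

```text
time: 7.57
tool_pos: [523.0, 48.3, 8.5]
tcp_rot: [0.7, 0.714, 0.0, -0.0]
force: [-0.5, -0.8, 0.6]
grip_width: 0.5
grasp_force: 0.3
```

>>> servo_tool:
  motion:
    - [[0,0,0,-0.5,0,0,0],[0,0,0,-0.5,0,0,0],[0,0,0,-0.5,0,0,0]]

```text
time: 7.82
tool_pos: [523.1, 46.8, 8.5]
tcp_rot: [0.7, 0.714, 0.0, -0.0]
force: [-0.4, 1.0, 0.1]
grip_width: 0.5
grasp_force: 0.3
```

>>> servo_tool:
  motion:
    - [[0,0,0,-0.5,0,0,0],[0,0,0,-0.5,0,0,0]]

```text
time: 7.98
tool_pos: [523.1, 45.8, 8.5]
tcp_rot: [0.7, 0.714, 0.0, -0.0]
force: [-0.2, 0.7, -0.1]
grip_width: 0.6
grasp_force: 0.3
```

>>> servo_tool:
  motion:
    - [[0,0,0,-0.5,0,0,0],[0,0,0,-0.5,0,0,0]]

```text
time: 8.15
tool_pos: [523.1, 44.8, 8.6]
tcp_rot: [0.7, 0.714, 0.0, 0.0]
force: [-0.1, -0.4, 0.0]
grip_width: 0.3
grasp_force: 0.3
```

>>> servo_tool:
  motion:
    - [[0,0,0,-0.4,0,0,0],[0,0,0,-0.4,0,0,0]]

```text
time: 8.32
tool_pos: [523.1, 43.9, 8.6]
tcp_rot: [0.7, 0.714, 0.0, 0.0]
force: [0.8, 0.2, 0.9]
grip_width: 0.6
grasp_force: 0.3
```

>>> servo_tool:
  motion:
    - [[0,0,0,-0.4,0,0,0],[0,0,0,-0.4,0,0,0]]

```text
time: 8.48
tool_pos: [523.2, 43.1, 8.6]
tcp_rot: [0.7, 0.714, 0.0, 0.0]
force: [0.2, 0.2, 0.1]
grip_width: 0.7
grasp_force: 0.3
```

>>> servo_tool:
  motion:
    - [[0,0,0,-0.4,0,0,0],[0,0,0,-0.4,0,0,0]]

```text
time: 8.65
tool_pos: [523.2, 42.4, 8.6]
tcp_rot: [0.7, 0.714, 0.0, -0.0]
force: [0.9, 1.6, 0.0]
grip_width: 0.1
grasp_force: 0.5
```

>>> servo_tool:
  motion:
    - [[0,0,0,-0.4,0,0,0],[0,0,0,0,0,0,0]]

```text
time: 8.82
tool_pos: [523.2, 42.0, 8.6]
tcp_rot: [0.7, 0.714, 0.0, -0.0]
force: [0.1, 1.8, 0.2]
grip_width: 0.9
grasp_force: 0.6
```

>>> servo_tool:
  motion:
    - [[0,0,0,-0.4,0,0,0],[0,0,0,0,0,0,0]]

```text
time: 8.98
tool_pos: [523.2, 41.7, 8.6]
tcp_rot: [0.7, 0.714, 0.0, -0.0]
force: [0.1, 1.5, 0.5]
grip_width: 0.6
grasp_force: 1.0
```

>>> servo_tool:
  motion:
    - [[0,0,0,-0.4,0,0,0],[0,0,0,0,0,0,0]]

```text
time: 9.15
tool_pos: [523.1, 41.4, 8.5]
tcp_rot: [0.7, 0.714, 0.0, -0.0]
force: [-0.2, 3.7, -0.2]
grip_width: 0.5
grasp_force: 1.6
```

>>> servo_tool:
  motion:
    - [[0,0,0,-0.3,0,0,0],[0,0,0,0,0,0,0]]

```text
time: 9.32
tool_pos: [523.2, 41.2, 8.5]
tcp_rot: [0.7, 0.714, 0.0, -0.0]
force: [-0.1, 4.9, 0.8]
grip_width: 0.7
grasp_force: 2.1
```

Contact is definite: the force rose from about 0 to 5 N over 1.2 mm of travel, at the expected place. I'll back off, rise, and go over the pad.

>>> servo_tool:
  motion:
    - [[0,0,0,2,0,0,0],[0,0,0,6,0,0,0],[0,0,0,8,0,0,0],[0,0,0,4,0,0,0],[0,0,0,0,0,-20,0],[0,0,0,0,0,-25,0],[0,0,0,0,0,-25,0],[0,0,0,0,0,-12,0]]

```text
time: 9.98
tool_pos: [524.5, 61.3, 93.6]
tcp_rot: [0.7, 0.714, 0.001, 0.002]
force: [0.7, -0.7, 0.4]
grip_width: 0.4
grasp_force: 0.0
```

Run:
```python
from fit import *
print(robot.sense()["tool_pos"],fit(W,"w",[523,-12,-1.55],("scene",)))
for c in("scene","top"): print(fit(B,"b",[592.5,-125,-.055],(c,)))
snap("scene","pics/s4.png",(150,120,430,310),2.8)
```

```text
[524.46014542  61.28932472  93.56865638] (array([522.20828003, -12.96945903,  -1.57863824]), np.float64(0.6321676341497947))
(array([ 5.91501122e+02, -1.26603640e+02, -4.66761249e-02]), np.float64(0.04051063693809566))
(array([ 5.93749364e+02, -1.24402279e+02, -5.47809289e-02]), np.float64(0.019637366132965753))
```

View pics/s4.png

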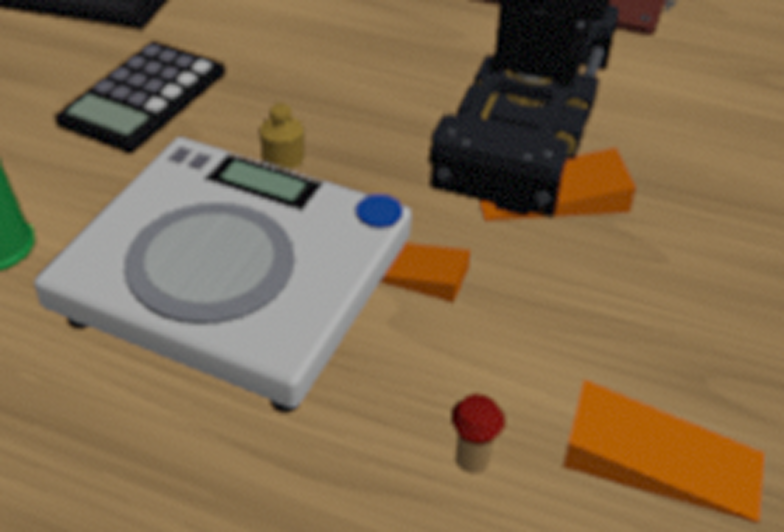

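The balance has not moved. The wedge is in place at (425,270), straight, with its heel sticking out towards (460,275). Now I'll press on the pad.

>>> servo_tool:
  motion:
    - [[0,0,0,-10,0,0,0],[0,0,0,-20,0,0,0],[0,0,0,-25,0,0,0],[0,0,0,-22,0,0,0],[0,0,0,-14,0,0,0],[0,0,0,-6.5,0,0,0],[0,0,0,0,0,0,0],[0,0,0,0,0,0,0]]

```text
time: 10.85
tool_pos: [523.8, -36.6, 89.4]
tcp_rot: [0.701, 0.713, -0.0, -0.001]
force: [0.6, -0.1, -0.0]
grip_width: 0.6
grasp_force: 0.0
```

>>> servo_tool:
  motion:
    - [[0,0,0,0,0,10,0],[0,0,0,0,0,10,0],[0,0,0,0,0,7,0],[0,0,0,0,0,4,0],[0,0,0,0,0,1.5,0],[0,0,0,0,0,1,0],[0,0,0,0,0,0,0],[0,0,0,0,0,0,0]]

```text
time: 11.52
tool_pos: [525.0, -36.6, 57.4]
tcp_rot: [0.7, 0.714, 0.0, 0.0]
force: [-0.3, -0.2, -0.5]
grip_width: 0.4
grasp_force: 0.0
```

>>> servo_tool:
  motion:
    - [[0,0,0,0,0,0.5,0],[0,0,0,0,0,0.5,0],[0,0,0,0,0,0.5,0],[0,0,0,0,0,0.5,0],[0,0,0,0,0,0,0]]

```text
time: 11.93
tool_pos: [524.8, -36.7, 55.4]
tcp_rot: [0.7, 0.714, 0.0, 0.0]
force: [-1.2, 0.0, 2.9]
grip_width: 0.2
grasp_force: 1.4
```

>>> servo_tool:
  motion:
    - [[0,0,0,0,0,0.4,0],[0,0,0,0,0,0.4,0],[0,0,0,0,0,0,0]]

```text
time: 12.18
tool_pos: [524.8, -36.7, 55.3]
tcp_rot: [0.7, 0.714, -0.0, 0.0]
force: [-3.3, 1.7, 9.2]
grip_width: -0.0
grasp_force: 4.6
```

>>> servo_tool:
  motion:
    - [[0,0,0,0,0,0.4,0],[0,0,0,0,0,0.3,0],[0,0,0,0,0,0,0],[0,0,0,0,0,0,0]]

```text
time: 12.52
tool_pos: [524.8, -36.6, 55.1]
tcp_rot: [0.7, 0.714, -0.0, -0.0]
force: [-6.6, 0.6, 14.5]
grip_width: 0.3
grasp_force: 6.9
```

>>> servo_tool:
  motion:
    - [[0,0,0,0,0,0,0],[0,0,0,0,0,0,0],[0,0,0,0,0,0,0],[0,0,0,0,0,0,0],[0,0,0,0,0,0,0],[0,0,0,0,0,0,0],[0,0,0,0,0,0,0],[0,0,0,0,0,0,0]]

```text
time: 13.18
tool_pos: [524.8, -36.6, 55.1]
tcp_rot: [0.7, 0.714, -0.0, 0.0]
force: [-5.1, 1.4, 14.0]
grip_width: 0.8
grasp_force: 6.9
```

>>> servo_tool:
  motion:
    - [[0,0,0,0,0,0,0],[0,0,0,0,0,0,0],[0,0,0,0,0,0,0],[0,0,0,0,0,0,0],[0,0,0,0,0,0,0]]

```text
time: 13.6
tool_pos: [524.8, -36.6, 55.1]
tcp_rot: [0.7, 0.714, -0.0, -0.0]
force: [-5.9, 1.6, 13.7]
grip_width: 0.4
grasp_force: 6.9
```

The balance held 14 N for over a second with the pad top steady at 55.1 mm, so it no longer rocks. I'll release straight up and check.

>>> servo_tool:
  motion:
    - [[0,0,0,0,0,-0.7,0],[0,0,0,0,0,-1,0],[0,0,0,0,0,-3,0],[0,0,0,0,0,-10,0],[0,0,0,0,0,-20,0],[0,0,0,0,0,-30,0],[0,0,0,0,0,-30,0],[0,0,0,0,0,-20,0]]

```text
time: 14.27
tool_pos: [525.7, -36.8, 171.8]
tcp_rot: [0.7, 0.714, 0.001, 0.001]
force: [1.9, -0.5, 0.9]
grip_width: 0.3
grasp_force: 0.0
```

>>> servo_tool:
  motion:
    - [[0,0,0,20,-10,0,0],[0,0,0,30,-20,0,0],[0,0,0,30,-20,0,0],[0,0,0,30,-20,0,0],[0,0,0,30,-20,0,0],[0,0,0,15,-10,0,0],[0,0,0,0,0,0,0],[0,0,0,0,0,0,0]]

```text
time: 14.93
tool_pos: [421.7, 117.0, 168.9]
tcp_rot: [0.699, 0.715, 0.0, 0.001]
force: [0.6, -0.6, -0.2]
grip_width: 0.8
grasp_force: 0.0
```

Run:
```python
from fit import *
print(robot.sense()["tool_pos"],robot.sense()["force"])
for c in("scene","top"): print(fit(B,"b",[592.5,-125,-.055],(c,)))
snap("scene","pics/s5.png",(150,120,430,310),2.8)
```

```text
[421.70139848 117.03842219 168.94086143] [ 0.62598414 -0.57996117 -0.24134551]
(array([ 5.91277162e+02, -1.26818350e+02, -5.91980245e-02]), np.float64(0.042306584757151086))
(array([ 5.93754443e+02, -1.24392447e+02, -5.48018839e-02]), np.float64(0.01988849424783144))
```

View pics/s5.png

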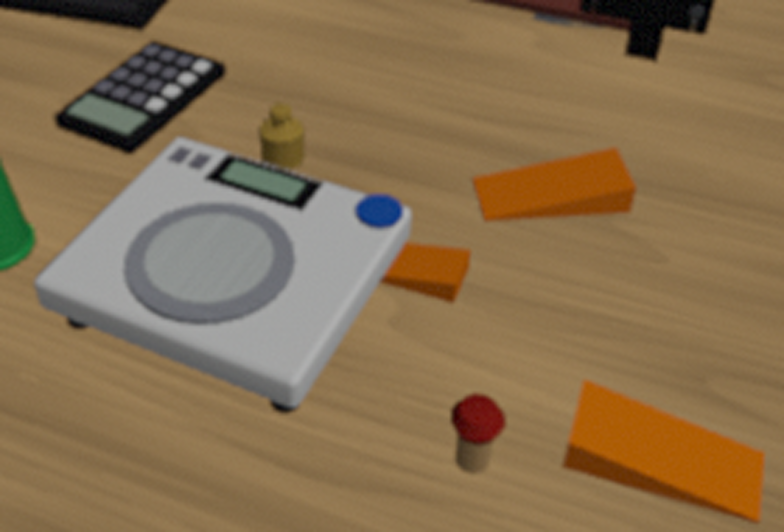

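The balance is unmoved and level, the wedge still sits under the pad corner at (428,270), and everything else is where it was.

```bash
python3 -c "
from station import close_job
print(close_job())"
```

```text
the job is handed in; nothing more can be done
None
```

I pushed the small orange wedge under the brass foot until it just made contact, then pressed the pad at about 14 N for over a second without it rocking, released it and handed the job in; the balance and the other things in view had not visibly moved.

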